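Close the torch valve console and set its outlet elbow

ROBOT

A 6-joint arm with a two-finger parallel gripper is mounted at the origin on the work surface. World frame = base frame: x ahead of the robot, y to its left, z up, the work surface at z = 0. Lengths are in m, angles in rad, forces in N, time in s.
With the tool pointing down it reaches from about 0.35 to 0.775 m from the base axis. Payload 5.5 kg.
Tool frame: the origin (TCP) lies at the very end of the fingers, on their centre line; the grasp point (between the pads) lies 19 mm behind it; z points along the fingers, y is the direction in which the jaws open and shut (so a half turn about z gives the same grasp; the last joint's range is limited). The gripper opens to 85 mm and grips with 20 to 120 N. Pads are 22 mm wide; open, the fingers measure 114 mm over their backs; the gripper's body (76 mm by 85 mm) begins 54 mm behind the grasp point. The pads swing forward as they close: fully open they stand 13 mm farther back than shut.
Start: joints at [-1.327, 0.313, 0.046, 1.304, 0, 1.431], TCP at [0.215, -0.533, 0.231] pointing down, gripper open.
Joint ranges: [-2.76, 2.76], [-0.86, 1.69], [-1.03, 1.26], [-2.2, 2.34], [-1.47, 1.5], [-3.14, 3.14]. Speed limits (rad/s): [2.57, 2.57, 3.14, 3.14, 3.14, 3.14].

INTERFACE

Orientations are given as a unit quaternion [w, x, y, z].
In Python, from workcell import env gives the robot as it stands. The module is installed in compiled form; this text tells all that it offers.
- The arm moves only by the shell command python3 -m pendant 'ROWS' [FORCE]. ROWS is JSON, a list of rows, each an object with "fingers": the finger opening in mm, from 0 to 85.4; "delta_pos": the shift along the tool's x, y, z in mm, a list of three; "angular": the turn, a rotation vector about the tool's x, y, z in rad, a list of three. In form: [{"fingers": fingers, "delta_pos": [x, y, z], "angular": [ax, ay, az]}, ...]. A call has 1 to 12 rows; each row shifts and turns the commanded pose from where the row before left it, along the tool's axes as they then stand; what a row does not reach is not made up. A row lasts 1/10 s, in which the tool goes at most 50 mm and 8.59 degrees, less where a joint would pass 70% of its speed; a pose out of reach is approached as far as the arm can. A call is refused whole if a number of a shift passes 50 or a number of a turn 0.15, either way. A call with a gripper value outside its range is refused whole. The fingers move at their own pace and stop on an object; FORCE is the grip in N (left out, the last holds). Time passes only in rows, so rows that do not move let the fingers close. It gives the time, the measured TCP pose, the force and the opening at its end, in the units of the state.
- env.get_state(): the state, without advancing time (a new reading comes with each control period).
- env.read_camera(name): name is "side" or "top"; returns the picture (480x640x3 uint8, blue, green, red); there is no depth.
- env.camera_params(name): a dict with "fx", "fy", "cx", "cy" (pixels), "view" (4x4, takes a point from world to camera coordinates). Camera axes: x right, y up, looking along -z (the intrinsics and any distortion apply to the point x, -y, -z); pixel columns grow to the right and rows downward; lengths in m; the calibration is good to about 2 mm. A picture is of the moment at which its call begins. camera_params takes no time and is no camera call.
- env.hand_in(): hands the job in, once; it reports no verdict.
The state is a dict: "clock": time; "joint_pos": joint angles; "qvel": joint speeds; "tau": joint torques, N m; "tcp_pos": TCP position; "orientation": TCP orientation; "wrist_force": force on the tool from outside, world axes, zero at the start; "ft_torque": the same for the moment, N m; "finger_gap": finger opening in m.
Only numpy, scipy, OpenCV 4.12 (cv2) and the standard library are available. Lean on these libraries where they do the work, as an engineer would, in place of code of your own. Each camera call takes 0.05 s, during which the arm holds its last target. There are 200 camera calls.

TASK

Pick up the loose steel cover plate by its upright rib, lay it across the ends of the two studs on the console's sloped face about a centimetre off its place, and slide it until its holes drop over the studs and it lies flush on the face. Then push the sliding catch fully over the plate's edge, and last screw the brass elbow clockwise (seen from above) until its outlet points along the raised pointer, without turning it past. Let go of everything and leave the little anvil, the jar and the hammer where they are.

Things in the scene. Friction and masses are not known exactly. Their poses are not given: they have to be found in the camera images.
- plate: the loose cover plate: plain steel, 70 (x) x 120 (y) x 6 (z) mm, about 0.35 kg, with an upright grip rib in its middle, 44 mm along x, 16 mm thick along y, 40 mm tall above the plate. Two through holes, 15 mm wide, at y = -40 and +40 mm. A half turn about z makes no difference. Origin: middle of its underside; z up. It starts flat on the bench, left or right of the console
- plate_center (a point): middle of the cover plate and rib, 23 mm above the plate's underside (half of the total height of 46 mm); same axes as the plate
- console: the fixed valve console: white housing, 185 mm wide (y from -70 to +115 mm), with an aluminium front face, turned to the robot's left, that slopes at 30 degrees from level, and behind it a flat top 67 mm high (x from 52 to 135 mm). Origin on the bench under the middle of the plate's place; x points to its rear, y to its catch end (the end far from the robot), z up
- face: the sloped face, 110 x 185 mm; origin in its surface at the middle of the plate's place, 37 mm above the bench; x points up the slope (face from x = -50 to +60 mm), y level along the face, away from the robot, z out of the face (30 degrees from vertical). Two steel studs stand along z at x = 0, y = -40 and +40 mm: 12 mm in diameter, 12 mm long, rims slightly rounded
- home (a point): where the plate's centre point is when the plate is home: on the face's z axis, 23 mm out (with the plate resting on the stud ends its centre point is 35 mm out); same axes as the face. Home, the plate's x lies along this x, either way round. Beside the plate, at y = 74 to 115 mm of the face, lie the catch's two guide rails, 10 mm high
- catch (a joint): the sliding catch, a dark steel tongue 34 mm wide (along the face's x), 6 mm thick, 7.5 mm off the face: 0 = open (clear of the plate), 0.023 m = fully over the edge of the seated plate, at its end stop. It moves along -y of the face, and stays where it is left; about 2 N moves it
- catch_post (a point): middle of the catch's upright round post, 16 mm in diameter, 36 mm tall along the face's z; at catch 0 it stands at y = +94 mm of the face, at x = 0, 31.5 mm out along z. Moves with the catch
- elbow (a joint): turn of the brass elbow on its upright threaded stub on the console's top, in rad; grows clockwise seen from above; stiff enough to stay where left (about 0.1 N m turns it), its sinking along the thread is negligible; hard stop at 3.0
- elbow_outlet (a point): centre of the end of the elbow's level outlet: 60 mm from the stub's upright axis, 50 mm above the console's top (117 mm above the bench). The outlet is a round pipe 24 mm in diameter (28 mm over the collar on its last 8 mm) running level from the axis to this point; the elbow's upright body is 30 mm wide
- mark: fixed dark steel disc, 40 mm in diameter, around the stub, on the console's top, with one raised straight pointer, 7 mm wide and 5 mm high, running outwards to 62 mm from the axis. Origin on the stub's axis at the console's top; x points along the pointer, z up. At the start the elbow's outlet is 50 to 130 degrees of clockwise turning away from it
- mark_tip (a point): point on top of the pointer, 60 mm from the stub's axis, near its end; the outlet's end must come straight above it
- anvil: bystander: small dark steel anvil of rail section, 55 x 120 x 52 mm, 2 kg; origin middle of its underside; it stands on the side of the console where the plate is not
- jar: bystander: glass jar, 60 mm in diameter, 70 mm high; origin middle of its underside
- hammer: bystander: hammer, 200 mm long, lying on the bench; origin under its middle
Mind the look-alikes: they are no part of the job. Leave any orange or pink look-alike of the plate alone.

How it is judged:
On the way, in this order (a step that is already met when the one before it is completed fails the run):
1. the plate is laid on the stud ends, at least 5 mm (and at most 30 mm) off its place along x or y of the face (z of plate_center in the frame of face between 0.031 and 0.039 m and y of plate_center in the frame of face between -0.03 and 0.03 m and x of plate_center in the frame of face between -0.03 and 0.03 m and (x of plate_center in the frame of face above 0.005 m or x of plate_center in the frame of face below -0.005 m or y of plate_center in the frame of face above 0.005 m or y of plate_center in the frame of face below -0.005 m) and contact force between plate and face above 0.5 N), for 0.1 s.
2. the plate has dropped over both studs and lies flush on the face (z of plate_center in the frame of face between 0.0205 and 0.0255 m and x of plate_center in the frame of face between -0.004 and 0.004 m and y of plate_center in the frame of face between -0.004 and 0.004 m and angle between the z axis of plate_center and the z axis of face, either way round below 0.05 rad and angle between the x axis of plate_center and the x axis of face, either way round below 0.08 rad), for 0.2 s.
3. the catch is pushed over the seated plate's edge (all of step 2 and value of joint catch above 0.02 m), for 0.2 s.
4. the elbow's outlet points along the pointer (all of step 3 and horizontal distance between elbow_outlet and mark_tip below 0.007 m), for 0.2 s.
At the end, for the whole second after the job is handed in: The plate lies flush over both studs (within 4 mm of its place, within 2.5 mm of its height, within 3 degrees of the face), the catch is at 20 mm or more, the end of the elbow's outlet is within 7 mm, seen from above, of the mark's tip, and all is at rest (all of step 4 and linear speed of plate below 0.01 m/s and velocity of joint elbow between -0.05 and 0.05 rad/s); the robot touches nothing.
It fails at once if the elbow is turned past the pointer by more than about 13 degrees (y of elbow_outlet in the frame of mark below -0.014 m).
It fails at once if a bystander is moved by more than 30 mm (distance of any of anvil, jar, hammer from where it was at the start of the episode above 0.03 m).
It also fails if it takes over 72 s, if anything falls off the work surface, if the arm or the gripper's body presses on something with over 40 N, if the wrist force passes 120 N, or if a joint passes its speed limit or range.

## Working session

There is one attempt and no reset: what is moved stays moved. The work goes in short steps, Python scripts to look and compute and a shell command to move; the robot and the scene stay as the last step left them, time stands still between calls to the robot, and variables do not carry over. Pictures are saved under pics/ and viewed, about 8 in all and at most 12, crops included, and the job is handed in when it is done.

```bash
mkdir -p pics
python3 - <<'E'
from workcell import env
import cv2,numpy as np
np.set_printoptions(precision=4,suppress=True)
for n in("side","top"):
    cv2.imwrite(f"pics/{n}0.png",env.read_camera(n)); p=env.camera_params(n); print(n,p)
print(env.get_state())
E
```

```text
side {'fx': 589.4292621725162, 'fy': 589.4292621725162, 'cx': 323.4416632053608, 'cy': 239.48372872727512, 'view': array([[ 0.9986, -0.0522, -0.0125, -0.5393],
       [ 0.0466,  0.7277,  0.6843, -0.1432],
       [-0.0266, -0.6839,  0.7291, -1.2217],
       [ 0.    ,  0.    ,  0.    ,  1.    ]])}
top {'fx': 578.5988977203579, 'fy': 578.5988977203579, 'cx': 317.73920525648265, 'cy': 243.57235171743838, 'view': array([[-0.0077, -0.9998,  0.0159,  0.0515],
       [ 0.9841, -0.0048,  0.1776, -0.5577],
       [-0.1775,  0.017 ,  0.984 , -1.1664],
       [ 0.    ,  0.    ,  0.    ,  1.    ]])}
{'clock': 0.1, 'joint_pos': array([-1.3266,  0.3139,  0.0451,  1.3036, -0.    ,  1.4312]), 'qvel': array([-0.    , -0.0015,  0.0037,  0.0009,  0.0006,  0.0004]), 'tau': array([  0.0018, -48.1725,  29.9244,   0.0128,  -0.0002,  -0.    ]), 'tcp_pos': array([ 0.2152, -0.5327,  0.2305]), 'orientation': array([-0.0008,  0.9816,  0.1907, -0.0001]), 'wrist_force': array([-0.184 , -0.4046, -0.4858]), 'ft_torque': array([-0.0212,  0.0322, -0.0198]), 'finger_gap': 0.08555578389331935}
```

View pics/side0.png

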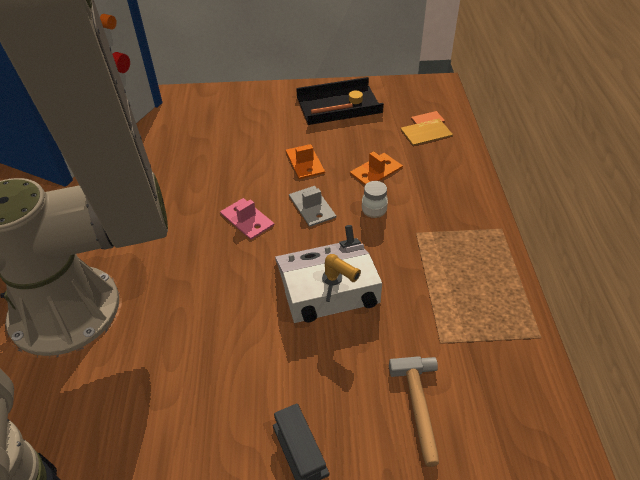

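View pics/top0.png

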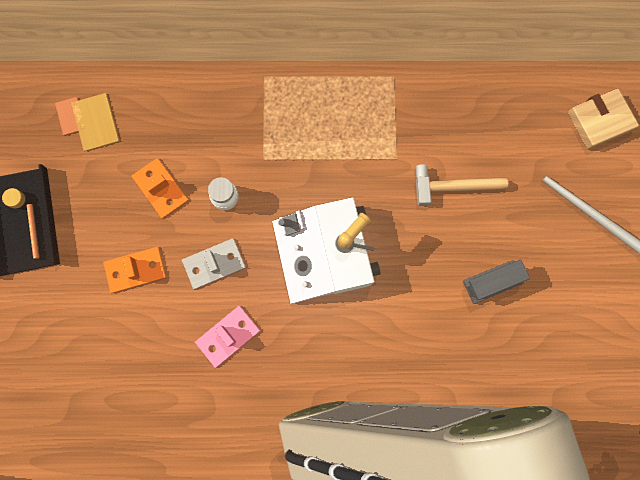

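Run:
```python
import cv2
a=cv2.imread("pics/top0.png")[190:310,175:385]; cv2.imwrite("pics/topc.png",cv2.resize(a,None,fx=3.8,fy=3.8,interpolation=cv2.INTER_CUBIC))
a=cv2.imread("pics/side0.png")[180:330,200:400]; cv2.imwrite("pics/sidec.png",cv2.resize(a,None,fx=4,fy=4,interpolation=cv2.INTER_CUBIC))
```

```text
(no output)
```

View pics/topc.png

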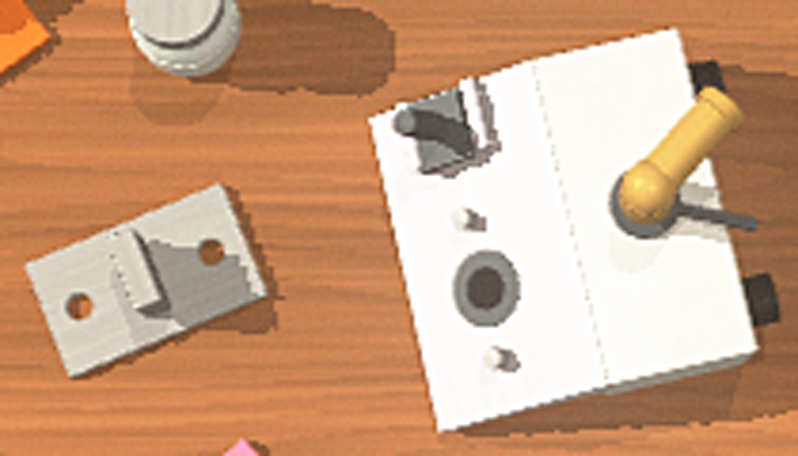

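View pics/sidec.png

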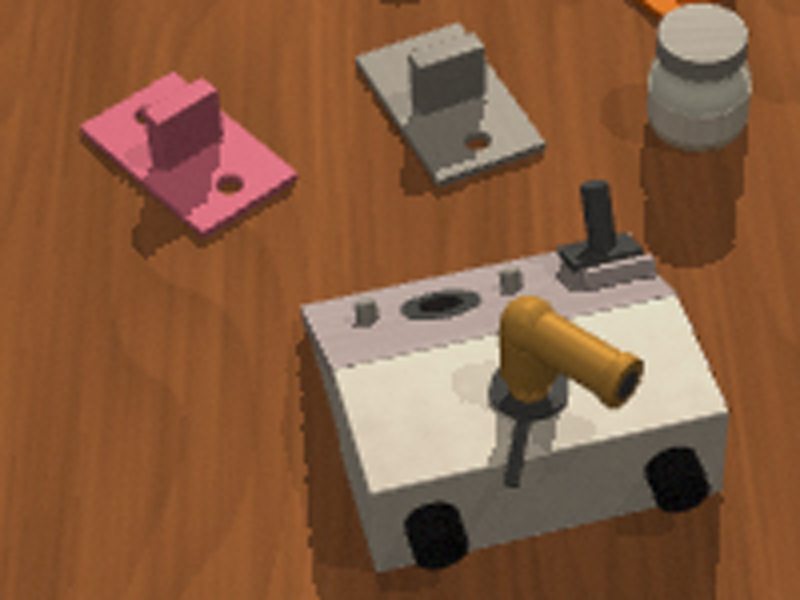

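```bash
cat > h.py <<'E'
from workcell import env
import numpy as np
from scipy.spatial.transform import Rotation as R
from scipy.optimize import least_squares
np.set_printoptions(precision=4,suppress=True)
P={n:env.camera_params(n) for n in("side","top")}
def proj(n,X):
    p=P[n]; c=p["view"]@np.append(X,1); return np.array([p["cx"]+p["fx"]*c[0]/-c[2], p["cy"]-p["fy"]*c[1]/-c[2]])
def T(q,X): # x,y,yaw
    return R.from_euler("z",q[2]).apply(X)+[q[0],q[1],0]
C30,S30=np.cos(np.pi/6),.5
def face(x,y,z): # face -> console
    return np.array([x*C30-z*S30,y,.037+x*S30+z*C30])
def tc(u,v): return np.array([175+u/3.8,190+v/3.8])
def sc(u,v): return np.array([200+u/4,180+v/4])
E
cat > fit.py <<'E'
from h import *
obs=[("top",tc(370,120),face(-.05,.115,0)),("top",tc(440,430),face(-.05,-.07,0)),("top",tc(677,28),[.135,.115,.067]),("top",tc(757,350),[.135,-.07,.067]),
("top",tc(463,217),face(0,.04,.012)),("top",tc(493,355),face(0,-.04,.012)),("top",tc(405,121),face(0,.094,.0495)),
("side",sc(366,303),face(0,-.04,.012)),("side",sc(511,272),face(0,.04,.012)),("side",sc(596,186),face(0,.094,.0495)),
("side",sc(303,305),face(-.05,-.07,0)),("side",sc(632,235),face(-.05,.115,0)),("side",sc(372,490),[.135,-.07,.067]),("side",sc(726,410),[.135,.115,.067])]
f=lambda q:np.concatenate([proj(n,T(q,np.array(X)))-uv for n,uv,X in obs])
r=least_squares(f,[.55,.05,-1.3],loss="soft_l1"); q=r.x; print("console",q,"\n",f(q).reshape(-1,2))
# elbow/mark: axis x,y, pointer angle, outlet angle (world)
def g(m):
    a=np.array([m[0],m[1],.067]); d=lambda t:np.array([np.cos(t),np.sin(t),0])
    return np.concatenate([proj("top",a+.062*d(m[2])+[0,0,.005])-tc(755,223),proj("side",a+.062*d(m[2])+[0,0,.005])-sc(513,481),
     proj("top",a+.06*d(m[3])+[0,0,.05])-tc(723,107),proj("side",a+.06*d(m[3])+[0,0,.05])-sc(627,379),proj("top",a+[0,0,.05])-tc(648,192)])
r=least_squares(g,[*T(q,np.array([.09,.02,0]))[:2],-1.6,-.7]); m=r.x; print("mark",m,np.degrees(m[2:]),"\n",g(m).reshape(-1,2))
po=[("top",tc(26,265),[-.035,.06,.006]),("top",tc(220,183),[.035,.06,.006]),]
ct=[(26,265),(220,183),(267,295),(72,377)]; hl=[(79,306),(211,251)]
cs=[(357,62),(459,25),(545,147)]; hs=(478,141)
K=[(-.035,.06),(-.035,-.06),(.035,-.06),(.035,.06)]
def h(w):
    c=lambda x,y,z=.006:T(w,np.array([x,y,z]))
    e=[proj("top",c(*K[i]))-tc(*ct[i]) for i in range(4)]
    e+=[proj("top",c(0,.04))-tc(*hl[0]),proj("top",c(0,-.04))-tc(*hl[1]),proj("side",c(0,-.04))-sc(*hs)]
    e+=[proj("side",c(.035,.06))-sc(*cs[1-1]) if 0 else proj("side",c(-.035,-.06))-sc(545,147),proj("side",c(.035,.06))-sc(357,62),proj("side",c(-.035,.06))-sc(459,25)]
    return np.concatenate(e)
for y0 in(1.9,-1.2,1.2,-1.9):
    r=least_squares(h,[.52,.25,y0],loss="soft_l1"); print("plate",r.x,r.cost)
    if r.cost<60: print(h(r.x).reshape(-1,2))
E
python3 fit.py
```

```text
console [ 0.5149  0.079  -1.3545] 
 [[-0.0383 -1.751 ]
 [-0.2929 -0.4066]
 [ 0.5463 -1.3421]
 [ 0.4941 -0.6845]
 [-0.7183 -0.7313]
 [-0.3078 -0.063 ]
 [-0.3256 -1.4046]
 [-1.0549 -0.6448]
 [-1.0275 -0.5818]
 [-0.5017 -0.644 ]
 [-1.5896  0.1876]
 [-3.5623  0.7283]
 [-1.5577  1.4708]
 [ 0.5918  0.923 ]]
mark [ 0.5534 -0.0063 -1.7094 -0.6979] [-97.9391 -39.9872] 
 [[ 0.3555 -1.0241]
 [-0.9947  0.2943]
 [-0.7855 -1.1178]
 [-1.747   0.3938]
 [ 0.0854 -0.8285]]
plate [0.5256 0.2707 1.3897] 270.08406113508704
plate [ 0.5493  0.2733 -0.2767] 237.12556440277135
plate [0.5256 0.2707 1.3897] 270.084061120699
plate [ 0.5493  0.2733 -0.2767] 237.12556442143304
```

```bash
sed -i 's/^K=.*/K=[(.035,.06),(.035,-.06),(-.035,-.06),(-.035,.06)]/; s/^    e+=\[proj("side",c(.035,.06))-sc(\*cs.*/    e+=[proj("side",c(.035,-.06))-sc(545,147),proj("side",c(-.035,.06))-sc(357,62),proj("side",c(.035,.06))-sc(459,25)]/; s/in(1.9,-1.2,1.2,-1.9)/in(.4,)/' fit.py; python3 fit.py|sed -n '/plate/,$p'
python3 - <<'E'
from h import *
s=env.get_state();q=s["orientation"];print(R.from_quat(q,scalar_first=True).as_matrix())
E
```

```text
plate [0.5245 0.2721 0.4014] 5.106889969676499
[[-0.0487 -0.6452]
 [ 0.5689 -0.6301]
 [ 0.3631 -0.8325]
 [-0.3489 -0.4153]
 [ 0.5809 -0.3029]
 [ 0.4093 -0.3481]
 [-1.2944 -0.0258]
 [-1.0017 -0.8949]
 [-1.58   -1.3259]
 [-1.2637 -0.6634]]
[[ 0.9272  0.3745 -0.0004]
 [ 0.3745 -0.9272  0.0016]
 [ 0.0002 -0.0016 -1.    ]]
```

```bash
r='{"fingers":85,"delta_pos":[0,0,0],"angular":[0,0,-0.15]}'; python3 -m pendant '[{"fingers":85,"delta_pos":[0,0,0],"angular":[0,0,-0.15]},{"fingers":85,"delta_pos":[0,0,0],"angular":[0,0,-0.15]},{"fingers":85,"delta_pos":[0,0,0],"angular":[0,0,-0.15]},{"fingers":85,"delta_pos":[0,0,0],"angular":[0,0,-0.15]},{"fingers":85,"delta_pos":[0,0,0],"angular":[0,0,-0.15]},{"fingers":85,"delta_pos":[0,0,0],"angular":[0,0,-0.15]},{"fingers":85,"delta_pos":[0,0,0],"angular":[0,0,-0.15]},{"fingers":85,"delta_pos":[0,0,0],"angular":[0,0,-0.15]},{"fingers":85,"delta_pos":[0,0,0],"angular":[0,0,-0.15]},{"fingers":85,"delta_pos":[0,0,0],"angular":[0,0,-0.15]},{"fingers":85,"delta_pos":[0,0,0],"angular":[0,0,-0.15]},{"fingers":85,"delta_pos":[0,0,0],"angular":[0,0,-0.15]}]'
python3 -m pendant '[{"fingers":85,"delta_pos":[0,0,0],"angular":[0,0,-0.15]},{"fingers":85,"delta_pos":[0,0,0],"angular":[0,0,-0.15]},{"fingers":85,"delta_pos":[0,0,0],"angular":[0,0,-0.15]},{"fingers":85,"delta_pos":[0,0,0],"angular":[0,0,-0.15]},{"fingers":85,"delta_pos":[0,0,0],"angular":[0,0,-0.15]},{"fingers":85,"delta_pos":[0,0,0],"angular":[0,0,-0.15]},{"fingers":85,"delta_pos":[0,0,0],"angular":[0,0,-0.15]},{"fingers":85,"delta_pos":[0,0,0],"angular":[0,0,-0.15]},{"fingers":85,"delta_pos":[0,0,0],"angular":[0,0,-0.15]}]'
python3 -m pendant '[{"fingers":85,"delta_pos":[-33,34,0],"angular":[0,0,0]},{"fingers":85,"delta_pos":[-33,34,0],"angular":[0,0,0]},{"fingers":85,"delta_pos":[-33,34,0],"angular":[0,0,0]},{"fingers":85,"delta_pos":[-33,34,0],"angular":[0,0,0]},{"fingers":85,"delta_pos":[-33,34,0],"angular":[0,0,0]},{"fingers":85,"delta_pos":[-33,34,0],"angular":[0,0,0]},{"fingers":85,"delta_pos":[-33,34,0],"angular":[0,0,0]},{"fingers":85,"delta_pos":[-33,34,0],"angular":[0,0,0]},{"fingers":85,"delta_pos":[-33,34,0],"angular":[0,0,0]}]'
cat >> h.py <<'E'
def rel(p,Rm):
    "shift (mm) and turn from the present tool pose to pose p,Rm, in tool axes"
    s=env.get_state(); A=R.from_quat(s["orientation"],scalar_first=True)
    d=A.inv().apply(np.array(p)-s["tcp_pos"])*1000; w=(A.inv()*R.from_matrix(Rm)).as_rotvec()
    print("t",s["clock"],"tcp",s["tcp_pos"],"F",s["wrist_force"],"gap",round(s["finger_gap"],4)); print("shift mm",d.round(1),"turn",w,"joints",s["joint_pos"]); return d,w
def down(yaw):
    x=np.array([np.cos(yaw),np.sin(yaw),0]); z=np.array([0,0,-1.]); return np.c_[x,np.cross(z,x),z]
PL=[.5245,.2721,.4014]
E
python3 -c "
from h import *
rel([PL[0],PL[1],.231],down(PL[2]+np.pi))"
```

```text
clock: 1.3
tcp_pos: [0.2152, -0.5329, 0.2308]
orientation: [-0.0, 0.458, 0.889, 0.0]
wrist_force: [0.6, -0.3, -0.3]
finger_gap: 0.0849
clock: 2.2
tcp_pos: [0.2152, -0.5329, 0.2308]
orientation: [-0.0, -0.198, 0.98, 0.001]
wrist_force: [-0.3, 0.8, 0.3]
finger_gap: 0.0852
clock: 3.1
tcp_pos: [0.3729, -0.135, 0.2312]
orientation: [0.0, -0.195, 0.981, -0.0]
wrist_force: [2.0, -0.8, -0.4]
finger_gap: 0.0851
t 3.1 tcp [ 0.3729 -0.135   0.2312] F [ 2.0074 -0.7539 -0.4011] gap 0.0851
shift mm [-295.6  318.4    0.2] turn [-0.0001  0.0001 -0.0097] joints [-0.5506 -0.0332 -0.3618  1.2421  0.     -0.9422]
```

```bash
python3 -m pendant '[{"fingers":85,"delta_pos":[-33,35,0],"angular":[0,0,0]},{"fingers":85,"delta_pos":[-33,35,0],"angular":[0,0,0]},{"fingers":85,"delta_pos":[-33,35,0],"angular":[0,0,0]},{"fingers":85,"delta_pos":[-33,35,0],"angular":[0,0,0]},{"fingers":85,"delta_pos":[-33,35,0],"angular":[0,0,0]},{"fingers":85,"delta_pos":[-33,35,0],"angular":[0,0,0]},{"fingers":85,"delta_pos":[-33,35,0],"angular":[0,0,0]},{"fingers":85,"delta_pos":[-33,36,0],"angular":[0,0,0]},{"fingers":85,"delta_pos":[-31,36,0],"angular":[0,0,0]},{"fingers":85,"delta_pos":[0,0,45],"angular":[0,0,-0.01]},{"fingers":85,"delta_pos":[0,0,45],"angular":[0,0,0]},{"fingers":85,"delta_pos":[0,0,45],"angular":[0,0,0]}]'
python3 - <<'E'
from h import *
import cv2
rel([PL[0],PL[1],.012],down(PL[2]+np.pi))
s=env.get_state()
a=env.read_camera("side");b=env.read_camera("top")
print([proj(n,s["tcp_pos"]) for n in P],[proj(n,s["tcp_pos"]+R.from_quat(s["orientation"],scalar_first=True).apply([0,y,-.013])) for n in P for y in(-.0425,.0425)])
A=np.hstack([cv2.resize(a[140:260,250:380],None,fx=4,fy=4,interpolation=2)[:480],cv2.resize(b[200:320,170:240],None,fx=4,fy=4,interpolation=2)]);print(A.shape);cv2.imwrite("pics/g1.png",A)
E
```

```text
clock: 4.3
tcp_pos: [0.5241, 0.2695, 0.0945]
orientation: [0.0, -0.2, 0.98, -0.0]
wrist_force: [0.8, -0.4, -0.2]
finger_gap: 0.0848
t 4.3 tcp [0.5241 0.2695 0.0945] F [ 0.7859 -0.3565 -0.1907] gap 0.0848
shift mm [-1.4  2.2 82.5] turn [-0.0002  0.0003  0.0022] joints [ 0.3389  0.4135 -0.1529  1.0041 -0.0002 -0.0647]
[array([309.7913, 177.5376]), array([207.9177, 256.7673])] [array([317.7283, 184.2612]), array([301.8263, 162.5468]), array([226.6993, 247.3772]), array([186.7727, 264.1825])]
(480, 800, 3)
```

View pics/g1.png

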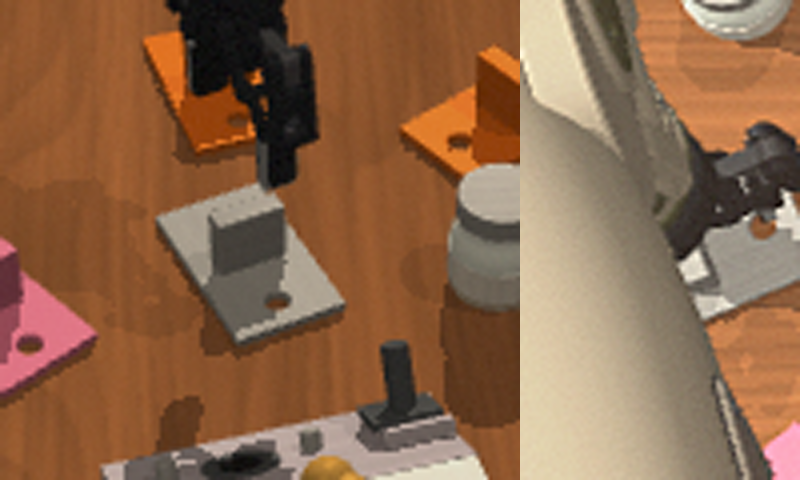

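```bash
python3 -m pendant '[{"fingers":85,"delta_pos":[-1.4,2.2,35],"angular":[0,0,0]},{"fingers":85,"delta_pos":[0,0,30],"angular":[0,0,0]},{"fingers":85,"delta_pos":[0,0,15],"angular":[0,0,0]},{"fingers":85,"delta_pos":[0,0,0],"angular":[0,0,0]},{"fingers":10,"delta_pos":[0,0,0],"angular":[0,0,0]},{"fingers":10,"delta_pos":[0,0,0],"angular":[0,0,0]},{"fingers":10,"delta_pos":[0,0,0],"angular":[0,0,0]},{"fingers":10,"delta_pos":[0,0,0],"angular":[0,0,0]},{"fingers":10,"delta_pos":[0,0,0],"angular":[0,0,0]},{"fingers":10,"delta_pos":[0,0,0],"angular":[0,0,0]},{"fingers":10,"delta_pos":[0,0,0],"angular":[0,0,0]},{"fingers":10,"delta_pos":[0,0,0],"angular":[0,0,0]}]' 60
python3 -m pendant '[{"fingers":10,"delta_pos":[0,0,0],"angular":[0,0,0]},{"fingers":10,"delta_pos":[0,0,0],"angular":[0,0,0]},{"fingers":10,"delta_pos":[0,0,-30],"angular":[0,0,0]},{"fingers":10,"delta_pos":[0,0,-50],"angular":[0,0,0]},{"fingers":10,"delta_pos":[0,0,-50],"angular":[0,0,0]},{"fingers":10,"delta_pos":[0,0,0],"angular":[0,0,0]}]' 60
cat >> h.py <<'E'
CO=[.5149,.0790,-1.3545]
Rc=R.from_euler("z",CO[2]).as_matrix()
Rf=Rc@np.array([[C30,0,-S30],[0,1,0],[S30,0,C30]])   # face axes in world
def fp(x,y,z): return T(CO,face(x,y,z))
def inface(p): return Rf.T@(np.array(p)-fp(0,0,0))
E
python3 - <<'E'
from h import *
# tool: z=-face z, tool x = -plate x
for sgn in(1,-1):
    x=sgn*Rf[:,0]; z=-Rf[:,2]; Rt=np.c_[x,np.cross(z,x),z]
    d,w=rel(fp(-.01,0,.08),Rt)
s=env.get_state(); print(inface(s["tcp_pos"]),Rf)
E
```

```text
clock: 5.6
tcp_pos: [0.5253, 0.2719, 0.0173]
orientation: [0.001, -0.2, 0.98, 0.0]
wrist_force: [-1.4, 1.1, 5.6]
finger_gap: 0.0153
clock: 6.2
tcp_pos: [0.5286, 0.2727, 0.1534]
orientation: [0.006, -0.2, 0.98, 0.001]
wrist_force: [2.3, 1.3, -3.1]
finger_gap: 0.0149
t 6.2 tcp [0.5286 0.2727 0.1534] F [ 2.3404  1.2999 -3.1091] gap 0.0149
shift mm [  80.  -125.    51.3] turn [ 0.3534  0.4453 -1.3538] joints [ 0.3415  0.3739 -0.0604  1.1248 -0.0004 -0.0608]
t 6.2 tcp [0.5286 0.2727 0.1534] F [ 2.3404  1.2999 -3.1091] gap 0.0149
shift mm [  80.  -125.    51.3] turn [ 0.4677 -0.3711  1.7087] joints [ 0.3415  0.3739 -0.0604  1.1248 -0.0004 -0.0608]
[-0.1031  0.0549  0.1939] [[ 0.1859  0.9767 -0.1073]
 [-0.8458  0.2146  0.4883]
 [ 0.5     0.      0.866 ]]
```

```bash
python3 -m pendant '[{"fingers":10,"delta_pos":[0,0,0],"angular":[0.035,0.0445,-0.1354]},{"fingers":10,"delta_pos":[0,0,0],"angular":[0.035,0.0445,-0.1354]},{"fingers":10,"delta_pos":[0,0,0],"angular":[0.035,0.0445,-0.1354]},{"fingers":10,"delta_pos":[0,0,0],"angular":[0.035,0.0445,-0.1354]},{"fingers":10,"delta_pos":[0,0,0],"angular":[0.035,0.0445,-0.1354]},{"fingers":10,"delta_pos":[0,0,0],"angular":[0.035,0.0445,-0.1354]},{"fingers":10,"delta_pos":[0,0,0],"angular":[0.035,0.0445,-0.1354]},{"fingers":10,"delta_pos":[0,0,0],"angular":[0.035,0.0445,-0.1354]},{"fingers":10,"delta_pos":[0,0,0],"angular":[0.035,0.0445,-0.1354]},{"fingers":10,"delta_pos":[0,0,0],"angular":[0.035,0.0445,-0.1354]},{"fingers":10,"delta_pos":[0,0,0],"angular":[0,0,0]},{"fingers":10,"delta_pos":[0,0,0],"angular":[0,0,0]}]'
cat >> h.py <<'E'
RT=np.c_[Rf[:,0],-Rf[:,1],-Rf[:,2]]
E
python3 - <<'E'
from h import *
rel(fp(0,-.01,.05),RT)   # stud contact at tcp z = .012+.0173=.029
E
```

```text
clock: 7.4
tcp_pos: [0.5239, 0.2713, 0.1449]
orientation: [0.168, 0.753, -0.605, 0.196]
wrist_force: [0.2, 0.4, -4.4]
finger_gap: 0.0147
t 7.4 tcp [0.5239 0.2713 0.1449] F [ 0.1763  0.3941 -4.4477] gap 0.0147
shift mm [107.   58.6 137.1] turn [0.0144 0.0016 0.0046] joints [ 0.5772  0.572   0.1251  1.3393 -0.4796 -1.1578]
```

```bash
python3 -m pendant '[{"fingers":10,"delta_pos":[36,20,0],"angular":[0.0144,0.0016,0.0046]},{"fingers":10,"delta_pos":[36,20,0],"angular":[0,0,0]},{"fingers":10,"delta_pos":[35,18.6,0],"angular":[0,0,0]},{"fingers":10,"delta_pos":[0,0,40],"angular":[0,0,0]},{"fingers":10,"delta_pos":[0,0,40],"angular":[0,0,0]},{"fingers":10,"delta_pos":[0,0,40],"angular":[0,0,0]},{"fingers":10,"delta_pos":[0,0,17],"angular":[0,0,0]},{"fingers":10,"delta_pos":[0,0,0],"angular":[0,0,0]},{"fingers":10,"delta_pos":[0,0,0],"angular":[0,0,0]}]'
python3 - <<'E'
from h import *
import cv2
rel(fp(0,-.01,.05),RT)
a=env.read_camera("side");b=env.read_camera("top")
cv2.imwrite("pics/s2.png",a);cv2.imwrite("pics/t2.png",b)
A=np.hstack([cv2.resize(a[200:320,270:390],None,fx=4,fy=4,interpolation=2),cv2.resize(b[190:310,260:340],None,fx=4,fy=4,interpolation=2)]);cv2.imwrite("pics/g2.png",A)
E
```

```text
clock: 8.3
tcp_pos: [0.5029, 0.101, 0.0818]
orientation: [0.162, 0.753, -0.606, 0.202]
wrist_force: [0.4, -0.0, -3.1]
finger_gap: 0.0148
t 8.3 tcp [0.5029 0.101  0.0818] F [ 0.3712 -0.0394 -3.0512] gap 0.0148
shift mm [-1.6  3.   0.8] turn [-0.0014  0.0001 -0.0009] joints [ 0.3332  0.3813 -0.3512  0.904  -0.5198 -1.4358]
```

View pics/g2.png

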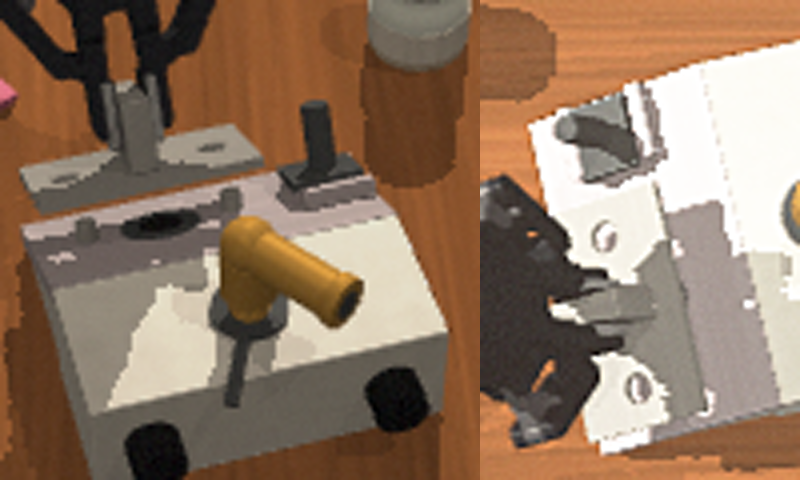

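```bash
cat > pf.py <<'E'
from h import *
def st(u,v): return np.array([270+u/4,200+v/4])
def tt(u,v): return np.array([260+(u-480)/4,190+v/4])
off={"top":np.array([-.4,-.7]),"side":np.array([-1.0,-.6])}
obs=[("top",tt(604,236),(0,.04)),("top",tt(638,388),(0,-.04)),("top",tt(655,183),(.035,.06)),("top",tt(707,413),(.035,-.06)),
("side",st(68,179),(0,-.04)),("side",st(212,147),(0,.04)),("side",st(263,157),(.035,.06)),("side",st(20,169),(-.035,-.06)),("side",st(237,124),(-.035,.06))]
def f(w):
    c,s=np.cos(w[3]),np.sin(w[3])
    return np.concatenate([proj(n,fp(w[0]+c*x-s*y,w[1]+s*x+c*y,w[2]+.006))-uv-off[n] for n,uv,(x,y) in obs])
r=least_squares(f,[0,-.01,.033,0],loss="soft_l1");print("plate underside centre in face",r.x);print(f(r.x).reshape(-1,2))
s=env.get_state();print("tcp in face",inface(s["tcp_pos"]))
E
python3 pf.py
```

```text
plate underside centre in face [ 0.0017 -0.0065  0.0329 -0.0108]
[[ 0.4264  0.2598]
 [-0.0026  0.1787]
 [-0.0055 -0.458 ]
 [-0.4908 -0.3893]
 [-0.4842 -0.2029]
 [ 0.2353  0.2761]
 [ 0.3463  0.2828]
 [-0.0208 -0.2938]
 [-0.5598  0.0298]]
tcp in face [ 0.0014 -0.0058  0.052 ]
```

```bash
python3 -m pendant '[{"fingers":10,"delta_pos":[-1.7,4.5,0],"angular":[0,0,-0.008]},{"fingers":10,"delta_pos":[0,0,10],"angular":[0,0,0]},{"fingers":10,"delta_pos":[0,0,6],"angular":[0,0,0]},{"fingers":10,"delta_pos":[0,0,0],"angular":[0,0,0]},{"fingers":10,"delta_pos":[0,0,0],"angular":[0,0,0]}]'
cat > st.py <<'E'
from h import *
s=env.get_state();A=R.from_quat(s["orientation"],scalar_first=True).as_matrix()
print("t",s["clock"],"tcp in face mm",inface(s["tcp_pos"])*1e3,"F face",Rf.T@s["wrist_force"],"gap",s["finger_gap"],"turn to RT",R.from_matrix(A.T@RT).as_rotvec())
E
python3 st.py
python3 -m pendant '[{"fingers":10,"delta_pos":[0,0,2],"angular":[0,0,0]},{"fingers":10,"delta_pos":[0,0,1],"angular":[0,0,0]},{"fingers":10,"delta_pos":[0,0,0],"angular":[0,0,0]}]'
python3 st.py
python3 -m pendant '[{"fingers":10,"delta_pos":[0,0,1],"angular":[0,0,0]},{"fingers":10,"delta_pos":[0,0,1],"angular":[0,0,0]},{"fingers":10,"delta_pos":[0,0,0],"angular":[0,0,0]}]'
python3 st.py
```

```text
clock: 8.9
tcp_pos: [0.4995, 0.0938, 0.0664]
orientation: [0.163, 0.756, -0.601, 0.202]
wrist_force: [0.3, 0.1, -3.8]
finger_gap: 0.0152
t 8.9 tcp in face mm [ -0.7195 -11.898   34.3231] F face [-1.9514  0.2742 -3.2294] gap 0.015193938011174352 turn to RT [-0.0015 -0.0006  0.0098]
clock: 9.2
tcp_pos: [0.5, 0.0925, 0.064]
orientation: [0.163, 0.756, -0.601, 0.202]
wrist_force: [-0.4, 0.3, -3.9]
finger_gap: 0.0152
t 9.2 tcp in face mm [ -0.6512 -11.6168  31.534 ] F face [-2.2664 -0.3471 -3.2146] gap 0.015164185198709608 turn to RT [-0.0021 -0.0005  0.0096]
clock: 9.5
tcp_pos: [0.5004, 0.0921, 0.0633]
orientation: [0.162, 0.756, -0.601, 0.202]
wrist_force: [-2.5, 4.0, 3.8]
finger_gap: 0.0151
t 9.5 tcp in face mm [ -0.6111 -11.372   30.6866] F face [-1.9483 -1.6035  5.5586] gap 0.015116918411279344 turn to RT [-0.0033 -0.0002  0.0099]
```

```bash
python3 -m pendant '[{"fingers":10,"delta_pos":[0,0,0.5],"angular":[0,0,0]},{"fingers":10,"delta_pos":[0,0,0],"angular":[0,0,0]},{"fingers":10,"delta_pos":[0,-2,0],"angular":[0,0,0]},{"fingers":10,"delta_pos":[0,-2,0],"angular":[0,0,0]},{"fingers":10,"delta_pos":[0,-2,0],"angular":[0,0,0]},{"fingers":10,"delta_pos":[0,-2,0],"angular":[0,0,0]},{"fingers":10,"delta_pos":[0,0,0],"angular":[0,0,0]}]'
python3 st.py
python3 -m pendant '[{"fingers":10,"delta_pos":[0,-1,0],"angular":[0,0,0]},{"fingers":10,"delta_pos":[0,-0.5,0],"angular":[0,0,0]},{"fingers":10,"delta_pos":[0,0,0],"angular":[0,0,0]}]'
python3 st.py
python3 -m pendant '[{"fingers":10,"delta_pos":[0,-1,0],"angular":[0,0,0]},{"fingers":10,"delta_pos":[0,0,0],"angular":[0,0,0]}]'
python3 st.py
```

```text
clock: 10.2
tcp_pos: [0.5069, 0.0936, 0.063]
orientation: [0.163, 0.756, -0.601, 0.201]
wrist_force: [-8.5, 6.1, 9.6]
finger_gap: 0.0155
t 10.2 tcp in face mm [-0.8486 -4.6952 30.5275] F face [-1.9558 -6.9988 12.1658] gap 0.015502680631094308 turn to RT [-0.0015 -0.0002  0.0119]
clock: 10.5
tcp_pos: [0.5081, 0.0939, 0.0629]
orientation: [0.163, 0.756, -0.601, 0.201]
wrist_force: [-7.7, 4.9, 8.6]
finger_gap: 0.0152
t 10.5 tcp in face mm [-0.9014 -3.448  30.4246] F face [-1.3072 -6.4288 10.6419] gap 0.015175434641765668 turn to RT [-0.0012 -0.0002  0.012 ]
clock: 10.7
tcp_pos: [0.5103, 0.094, 0.0624]
orientation: [0.162, 0.756, -0.601, 0.202]
wrist_force: [0.5, 0.1, -3.4]
finger_gap: 0.0149
t 10.7 tcp in face mm [-0.8641 -1.2722 29.7932] F face [-1.7277  0.4754 -2.9016] gap 0.014946919492989569 turn to RT [-0.0027 -0.0004  0.0103]
```

```bash
python3 -m pendant '[{"fingers":10,"delta_pos":[0,0,2],"angular":[0,0,0]},{"fingers":10,"delta_pos":[0,0,1],"angular":[0,0,0]},{"fingers":10,"delta_pos":[0,0,0],"angular":[0,0,0]}]'
python3 st.py
python3 -m pendant '[{"fingers":10,"delta_pos":[0,0,2],"angular":[0,0,0]},{"fingers":10,"delta_pos":[0,0,0],"angular":[0,0,0]}]'
python3 st.py
```

```text
clock: 11.0
tcp_pos: [0.5107, 0.0919, 0.0588]
orientation: [0.163, 0.756, -0.601, 0.202]
wrist_force: [-0.1, -0.2, -3.6]
finger_gap: 0.0151
t 11.0 tcp in face mm [-0.7544 -1.2878 25.6617] F face [-1.6061 -0.1202 -3.2306] gap 0.015104153360384176 turn to RT [-0.0015 -0.0006  0.0096]
clock: 11.2
tcp_pos: [0.5109, 0.0909, 0.0572]
orientation: [0.163, 0.756, -0.601, 0.202]
wrist_force: [1.0, 0.5, -4.2]
finger_gap: 0.015
t 11.2 tcp in face mm [-0.7446 -1.2986 23.7292] F face [-2.3522  1.062  -3.4994] gap 0.014975525066760562 turn to RT [-0.0015 -0.0006  0.0096]
```

Both holes are engaged; pressing on to the face (contact expected near 18.7).

```bash
python3 -m pendant '[{"fingers":10,"delta_pos":[0,0,2],"angular":[0,0,0]},{"fingers":10,"delta_pos":[0,0,1.5],"angular":[0,0,0]},{"fingers":10,"delta_pos":[0,0,0],"angular":[0,0,0]}]'
python3 st.py
python3 -m pendant '[{"fingers":10,"delta_pos":[0,0,1.5],"angular":[0,0,0]},{"fingers":10,"delta_pos":[0,0,0.5],"angular":[0,0,0]},{"fingers":10,"delta_pos":[0,0,0],"angular":[0,0,0]}]'
python3 st.py
```

```text
clock: 11.5
tcp_pos: [0.5113, 0.0893, 0.0542]
orientation: [0.163, 0.756, -0.601, 0.202]
wrist_force: [-0.0, 0.3, -4.1]
finger_gap: 0.0149
t 11.5 tcp in face mm [-0.7791 -1.2883 20.3537] F face [-2.2788  0.0127 -3.4105] gap 0.014910526314049294 turn to RT [-0.0017 -0.0006  0.0097]
clock: 11.8
tcp_pos: [0.5118, 0.0886, 0.0529]
orientation: [0.162, 0.756, -0.601, 0.202]
wrist_force: [-1.3, -0.2, -2.6]
finger_gap: 0.0148
t 11.8 tcp in face mm [-0.7331 -1.0196 18.7984] F face [-1.3497 -1.3564 -2.2309] gap 0.014836829404219933 turn to RT [-0.0024 -0.0004  0.0097]
```

```bash
python3 -m pendant '[{"fingers":10,"delta_pos":[0,0,0.7],"angular":[0,0,0]},{"fingers":10,"delta_pos":[0,0,0],"angular":[0,0,0]},{"fingers":10,"delta_pos":[0,0,0],"angular":[0,0,0]}]'
python3 st.py
python3 -m pendant '[{"fingers":50,"delta_pos":[0,0,0],"angular":[0,0,0]},{"fingers":50,"delta_pos":[0,0,0],"angular":[0,0,0]},{"fingers":50,"delta_pos":[0,0,0],"angular":[0,0,0]},{"fingers":50,"delta_pos":[0,0,0],"angular":[0,0,0]},{"fingers":50,"delta_pos":[0,0,-20],"angular":[0,0,0]},{"fingers":50,"delta_pos":[0,0,-40],"angular":[0,0,0]},{"fingers":50,"delta_pos":[0,0,-40],"angular":[0,0,0]},{"fingers":0,"delta_pos":[0,0,0],"angular":[0,0,0]}]'
python3 - <<'E'
from h import *
import cv2
a=env.read_camera("side");b=env.read_camera("top")
A=np.hstack([cv2.resize(a[200:320,270:390],None,fx=4,fy=4,interpolation=2),cv2.resize(b[190:310,260:340],None,fx=4,fy=4,interpolation=2)]);cv2.imwrite("pics/g3.png",A)
E
python3 st.py
```

```text
clock: 12.1
tcp_pos: [0.5118, 0.0885, 0.0528]
orientation: [0.162, 0.756, -0.601, 0.202]
wrist_force: [-4.0, 4.5, 4.1]
finger_gap: 0.0153
t 12.1 tcp in face mm [-0.7152 -0.9809 18.7118] F face [-2.4939 -2.9208  6.1708] gap 0.01533328579701248 turn to RT [-0.0029 -0.0004  0.0099]
clock: 12.9
tcp_pos: [0.5035, 0.1396, 0.1433]
orientation: [0.159, 0.756, -0.601, 0.204]
wrist_force: [0.8, 0.5, -0.1]
finger_gap: 0.0364
t 13.0 tcp in face mm [ -0.8661  -0.4398 118.7822] F face [ 0.5961  0.0468 -0.5415] gap 0.021735707839517043 turn to RT [-0.0047 -0.0002  0.0093]
```

View pics/g3.png

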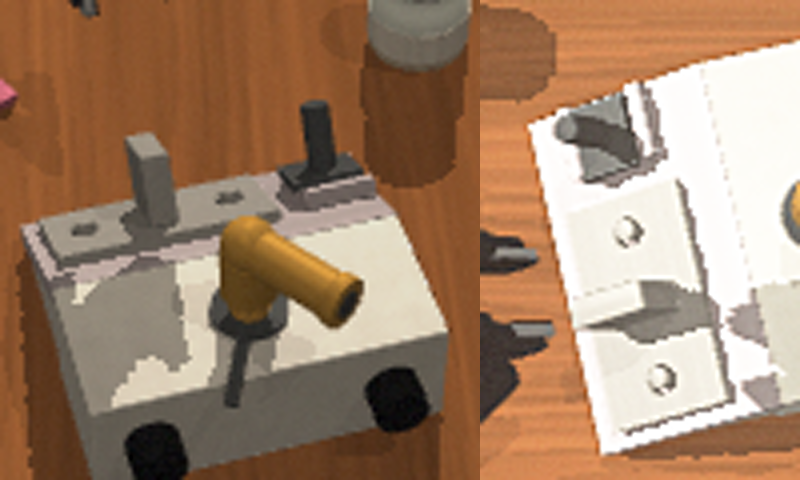

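```bash
python3 -m pendant '[{"fingers":0,"delta_pos":[0,-45,0],"angular":[0,0,0.009]},{"fingers":0,"delta_pos":[0,-45,0],"angular":[0,0,0]},{"fingers":0,"delta_pos":[0,-46,0],"angular":[0,0,0]},{"fingers":0,"delta_pos":[0,0,0],"angular":[0,0,0]},{"fingers":0,"delta_pos":[0,0,45],"angular":[0,0,0]},{"fingers":0,"delta_pos":[0,0,40],"angular":[0,0,0]},{"fingers":0,"delta_pos":[0,0,10],"angular":[0,0,0]},{"fingers":0,"delta_pos":[0,0,0],"angular":[0,0,0]}]'
python3 st.py
python3 -m pendant '[{"fingers":0,"delta_pos":[0,5,0],"angular":[0,0,0]},{"fingers":0,"delta_pos":[0,5,0],"angular":[0,0,0]},{"fingers":0,"delta_pos":[0,5,0],"angular":[0,0,0]},{"fingers":0,"delta_pos":[0,5,0],"angular":[0,0,0]},{"fingers":0,"delta_pos":[0,5,0],"angular":[0,0,0]},{"fingers":0,"delta_pos":[0,5,0],"angular":[0,0,0]},{"fingers":0,"delta_pos":[0,0,0],"angular":[0,0,0]}]'
python3 st.py
```

```text
clock: 13.8
tcp_pos: [0.6415, 0.1185, 0.054]
orientation: [0.164, 0.753, -0.605, 0.201]
wrist_force: [-0.2, -0.5, 0.6]
finger_gap: 0.0003
t 13.8 tcp in face mm [ -1.3683 132.0904  20.3844] F face [ 0.6731 -0.2607  0.3099] gap 0.00030134372826162156 turn to RT [ 0.004  -0.001   0.0019]
clock: 14.5
tcp_pos: [0.6142, 0.114, 0.0569]
orientation: [0.161, 0.753, -0.605, 0.203]
wrist_force: [0.6, 0.7, -0.2]
finger_gap: -0.0001
t 14.5 tcp in face mm [ -1.2046 104.5058  23.6788] F face [-0.6131  0.7879  0.0892] gap -0.00011819501884465333 turn to RT [-0.0026 -0.0005  0.0008]
```

```bash
python3 -m pendant '[{"fingers":0,"delta_pos":[0,4,1],"angular":[0,0,0]},{"fingers":0,"delta_pos":[0,4,1],"angular":[0,0,0]}]'
python3 st.py
python3 -m pendant '[{"fingers":0,"delta_pos":[0,2,0],"angular":[0,0,0]},{"fingers":0,"delta_pos":[0,2,0],"angular":[0,0,0]},{"fingers":0,"delta_pos":[0,0,0],"angular":[0,0,0]}]'
python3 st.py
python3 -m pendant '[{"fingers":0,"delta_pos":[0,2,0],"angular":[0,0,0]},{"fingers":0,"delta_pos":[0,0,0],"angular":[0,0,0]}]'
python3 st.py
```

```text
clock: 14.7
tcp_pos: [0.6072, 0.1112, 0.0548]
orientation: [0.161, 0.753, -0.605, 0.203]
wrist_force: [1.8, 1.1, 1.2]
finger_gap: -0.0003
t 14.7 tcp in face mm [-1.1508 97.0922 21.1842] F face [-0.0234  1.9616  1.3541] gap -0.00027787799139452013 turn to RT [-0.0028 -0.0006  0.0003]
clock: 15.0
tcp_pos: [0.6028, 0.1101, 0.0546]
orientation: [0.162, 0.753, -0.605, 0.202]
wrist_force: [1.4, -0.1, -0.9]
finger_gap: 0.0002
t 15.0 tcp in face mm [-1.1813 92.5577 20.9531] F face [-0.046   1.3712 -0.9866] gap 0.00017651507503580027 turn to RT [-0.0017 -0.0006  0.0007]
clock: 15.2
tcp_pos: [0.6026, 0.1101, 0.0547]
orientation: [0.16, 0.753, -0.605, 0.203]
wrist_force: [6.3, -0.3, -1.6]
finger_gap: -0.0002
t 15.2 tcp in face mm [-1.1534 92.3086 21.1072] F face [ 0.62    6.0359 -2.251 ] gap -0.0001971632556606493 turn to RT [-0.0045 -0.0003 -0.0011]
```

```bash
python3 -m pendant '[{"fingers":0,"delta_pos":[0,-8,0],"angular":[0,0,0]},{"fingers":0,"delta_pos":[0,-6,-10],"angular":[0,0,0]},{"fingers":0,"delta_pos":[0,0,-40],"angular":[0,0,0]},{"fingers":60,"delta_pos":[0,0,-45],"angular":[0,0,0]},{"fingers":60,"delta_pos":[0,0,-45],"angular":[0,0,0]},{"fingers":60,"delta_pos":[0,0,-45],"angular":[0,0,0]},{"fingers":60,"delta_pos":[0,0,0],"angular":[0,0,0]}]'
python3 - <<'E'
from h import *
import cv2
AX=np.array([.5518,-.0060]); th=-.698
rel([*(AX+.04*np.array([np.cos(th),np.sin(th)])),.22],down(th))
a=env.read_camera("side");b=env.read_camera("top")
A=np.hstack([cv2.resize(a[200:320,270:390],None,fx=4,fy=4,interpolation=2),cv2.resize(b[190:310,310:390],None,fx=4,fy=4,interpolation=2)]);cv2.imwrite("pics/g4.png",A)
E
```

```text
clock: 15.9
tcp_pos: [0.5962, 0.2066, 0.2209]
orientation: [0.158, 0.754, -0.605, 0.205]
wrist_force: [1.2, -0.5, 0.8]
finger_gap: 0.058
t 15.9 tcp [0.5962 0.2066 0.2209] F [ 1.2308 -0.4949  0.7631] gap 0.058
shift mm [198.7  65.7 114.7] turn [ 0.1611 -0.5068 -0.639 ] joints [ 0.4396  0.5352  0.2579  1.4083 -0.5109 -1.3198]
```

View pics/g4.png

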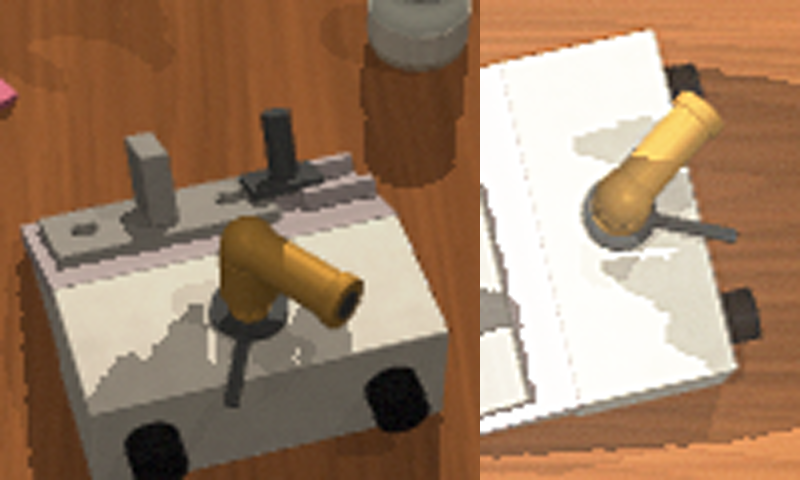

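```bash
python3 -m pendant '[{"fingers":60,"delta_pos":[0,0,0],"angular":[0.027,-0.0845,-0.1065]},{"fingers":60,"delta_pos":[0,0,0],"angular":[0.027,-0.0845,-0.1065]},{"fingers":60,"delta_pos":[0,0,0],"angular":[0.027,-0.0845,-0.1065]},{"fingers":60,"delta_pos":[0,0,0],"angular":[0.027,-0.0845,-0.1065]},{"fingers":60,"delta_pos":[0,0,0],"angular":[0.027,-0.0845,-0.1065]},{"fingers":60,"delta_pos":[0,0,0],"angular":[0.027,-0.0845,-0.1065]},{"fingers":60,"delta_pos":[0,0,0],"angular":[0,0,0]},{"fingers":60,"delta_pos":[0,0,0],"angular":[0,0,0]}]'
cat > el.py <<'E'
from h import *
import sys
AX=np.array([.5518,-.0060]); th=np.radians(float(sys.argv[1]))
rel([*(AX+.04*np.array([np.cos(th),np.sin(th)])),float(sys.argv[2])],down(th))
E
python3 el.py -40 .22
```

```text
clock: 16.8
tcp_pos: [0.5942, 0.2019, 0.2131]
orientation: [0.004, 0.938, -0.345, -0.004]
wrist_force: [-1.0, 0.1, -0.1]
finger_gap: 0.06
t 16.8 tcp [0.5942 0.2019 0.2131] F [-0.9681  0.0688 -0.0949] gap 0.06
shift mm [142.5 185.5  -5.6] turn [ 0.0098  0.0039 -0.0074] joints [ 0.2012  0.4314  0.1742  1.3237 -0.003  -2.2349]
```

```bash
python3 -m pendant '[{"fingers":60,"delta_pos":[28.5,37,-1],"angular":[0.0098,0.0039,-0.0074]},{"fingers":60,"delta_pos":[28.5,37,0],"angular":[0,0,0]},{"fingers":60,"delta_pos":[28.5,37,0],"angular":[0,0,0]},{"fingers":60,"delta_pos":[28.5,37,0],"angular":[0,0,0]},{"fingers":60,"delta_pos":[28.5,37.5,0],"angular":[0,0,0]},{"fingers":60,"delta_pos":[0,0,20],"angular":[0,0,0]},{"fingers":60,"delta_pos":[0,0,20],"angular":[0,0,0]},{"fingers":60,"delta_pos":[0,0,0],"angular":[0,0,0]},{"fingers":60,"delta_pos":[0,0,0],"angular":[0,0,0]}]' 25
python3 el.py -40 .098
```

```text
clock: 17.7
tcp_pos: [0.5846, -0.0295, 0.1751]
orientation: [-0.001, 0.94, -0.34, -0.0]
wrist_force: [0.0, -0.6, 0.4]
finger_gap: 0.06
t 17.7 tcp [ 0.5846 -0.0295  0.1751] F [ 0.0365 -0.5842  0.3671] gap 0.06
shift mm [-0.2  3.2 77.1] turn [-0.0017  0.0008  0.0047] joints [-0.1885  0.3539 -0.0347  1.182   0.0019 -2.6366]
```

```bash
python3 -m pendant '[{"fingers":60,"delta_pos":[0,3.2,0],"angular":[0,0,0.005]},{"fingers":60,"delta_pos":[0,0,25],"angular":[0,0,0]},{"fingers":60,"delta_pos":[0,0,25],"angular":[0,0,0]},{"fingers":60,"delta_pos":[0,0,20],"angular":[0,0,0]},{"fingers":60,"delta_pos":[0,0,6],"angular":[0,0,0]},{"fingers":60,"delta_pos":[0,0,0],"angular":[0,0,0]}]' 25
python3 el.py -40 .098
python3 -m pendant '[{"fingers":15,"delta_pos":[0,0,0],"angular":[0,0,0]},{"fingers":15,"delta_pos":[0,0,0],"angular":[0,0,0]},{"fingers":15,"delta_pos":[0,0,0],"angular":[0,0,0]},{"fingers":15,"delta_pos":[0,0,0],"angular":[0,0,0]},{"fingers":15,"delta_pos":[0,0,0],"angular":[0,0,0]},{"fingers":15,"delta_pos":[0,0,0],"angular":[0,0,0]},{"fingers":15,"delta_pos":[0,0,0],"angular":[0,0,0]}]' 25
python3 el.py -40 .098
python3 el.py -90 .098
```

```text
clock: 18.3
tcp_pos: [0.5833, -0.0323, 0.0996]
orientation: [-0.001, 0.94, -0.342, 0.0]
wrist_force: [-0.8, -0.4, 0.3]
finger_gap: 0.0598
t 18.3 tcp [ 0.5833 -0.0323  0.0996] F [-0.8302 -0.4017  0.3357] gap 0.0598
shift mm [-1.   0.1  1.6] turn [-0.0027  0.0001 -0.0001] joints [-0.194   0.3993 -0.1611  1.0091  0.0024 -2.6373]
clock: 19.0
tcp_pos: [0.5853, -0.0323, 0.1013]
orientation: [-0.002, 0.94, -0.342, 0.003]
wrist_force: [2.8, 3.3, 6.6]
finger_gap: 0.0235
t 19.0 tcp [ 0.5853 -0.0323  0.1013] F [2.8076 3.2678 6.626 ] gap 0.0235
shift mm [-2.6  1.4  3.3] turn [-0.0065 -0.0033 -0.0004] joints [-0.1942  0.3978 -0.1591  1.0079  0.0041 -2.6373]
t 19.0 tcp [ 0.5853 -0.0323  0.1013] F [2.8076 3.2678 6.626 ] gap 0.0235
shift mm [-16.8  32.    3. ] turn [-0.0075 -0.0002  0.8723] joints [-0.1942  0.3978 -0.1591  1.0079  0.0041 -2.6373]
```

```bash
python3 -m pendant '[{"fingers":15,"delta_pos":[-0.2,4.1,0],"angular":[0,0,0.1]},{"fingers":15,"delta_pos":[-0.2,4.1,0],"angular":[0,0,0.1]},{"fingers":15,"delta_pos":[-0.2,4.1,0],"angular":[0,0,0.1]},{"fingers":15,"delta_pos":[0,0,0],"angular":[0,0,0]}]' 25
python3 el.py -57.2 .098
python3 -m pendant '[{"fingers":15,"delta_pos":[-0.2,4.1,0],"angular":[0,0,0.1]},{"fingers":15,"delta_pos":[-0.2,4.1,0],"angular":[0,0,0.1]},{"fingers":15,"delta_pos":[-0.2,4.1,0],"angular":[0,0,0.1]},{"fingers":15,"delta_pos":[-0.2,4.1,0],"angular":[0,0,0.1]},{"fingers":15,"delta_pos":[-0.2,4.1,0],"angular":[0,0,0.1]},{"fingers":15,"delta_pos":[0,0,0],"angular":[0,0,0]}]' 25
python3 el.py -85.8 .098
```

```text
clock: 19.4
tcp_pos: [0.5758, -0.0397, 0.1012]
orientation: [-0.004, 0.877, -0.48, 0.002]
wrist_force: [2.9, 7.5, 6.7]
finger_gap: 0.024
t 19.4 tcp [ 0.5758 -0.0397  0.1012] F [2.8512 7.4964 6.7344] gap 0.024
shift mm [-1.3  1.9  3.2] turn [-0.0081  0.0003 -0.002 ] joints [-0.211   0.3821 -0.1832  1.      0.0059 -2.3523]
clock: 20.0
tcp_pos: [0.557, -0.0448, 0.1012]
orientation: [-0.005, 0.732, -0.681, 0.0]
wrist_force: [4.3, 9.6, 6.1]
finger_gap: 0.0236
t 20.0 tcp [ 0.557  -0.0448  0.1012] F [4.3304 9.6452 6.0633] gap 0.0236
shift mm [1.  2.3 3.2] turn [-0.0083  0.0065 -0.0016] joints [-0.2286  0.349  -0.2328  0.9831  0.0086 -1.8711]
```

```bash
python3 -m pendant '[{"fingers":15,"delta_pos":[-0.5,4.1,0],"angular":[0,0,0.1]},{"fingers":15,"delta_pos":[-0.3,2.5,0],"angular":[0,0,0.06]},{"fingers":15,"delta_pos":[0,0,0],"angular":[0,0,0]}]' 25
python3 el.py -97.9 .098
python3 - <<'E'
from h import *
import cv2
a=env.read_camera("side");b=env.read_camera("top")
A=np.hstack([cv2.resize(a[230:320,290:380],None,fx=5,fy=5,interpolation=2),cv2.resize(b[220:310,320:390],None,fx=5,fy=5,interpolation=2)]);cv2.imwrite("pics/g5.png",A)
E
```

```text
clock: 20.3
tcp_pos: [0.5508, -0.0444, 0.1012]
orientation: [0.005, -0.676, 0.737, -0.0]
wrist_force: [5.3, 11.2, 5.5]
finger_gap: 0.0232
t 20.3 tcp [ 0.5508 -0.0444  0.1012] F [ 5.3338 11.2465  5.4994] gap 0.0232
shift mm [1.7 4.4 3.2] turn [-0.0075  0.0076  0.0506] joints [-0.2303  0.3376 -0.2495  0.9771  0.0084 -1.7137]
```

View pics/g5.png

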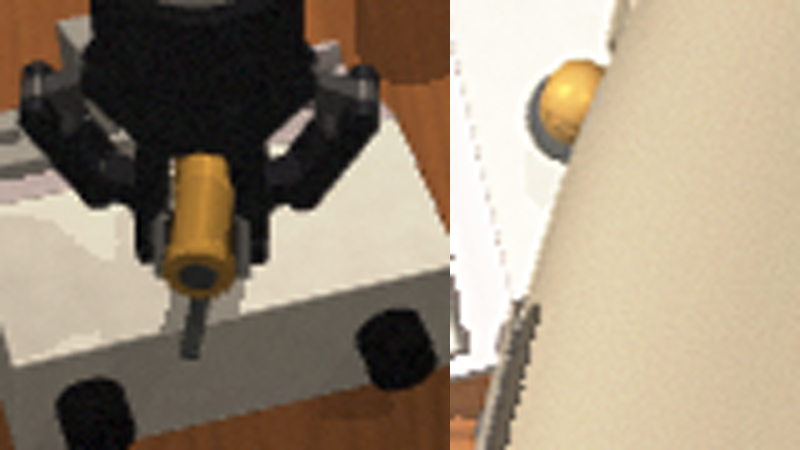

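Run:
```python
from h import *
a=np.array([.5534,-.0063,.067]); d=lambda t:np.array([np.cos(t),np.sin(t),0])
for k in(-88,-92,-94,-96,-97.9): print(k,proj("side",a+.06*d(np.radians(k))+[0,0,.05])-proj("side",a+.062*d(np.radians(-97.9))+[0,0,.0025]))
print("obs",(199-191)/5,(278-357)/5, "abs tip",proj("side",a+.062*d(np.radians(-97.9))+[0,0,.0025]))
```

```text
-88 [  5.4086 -16.2856]
-92 [  3.1803 -16.1769]
-94 [  2.0638 -16.1682]
-96 [  0.9479 -16.19  ]
-97.9 [ -0.1104 -16.2389]
obs 1.6 -15.8 abs tip [327.2857 301.3257]
```

```bash
python3 -m pendant '[{"fingers":15,"delta_pos":[-0.1,2.2,0],"angular":[0,0,0.045]},{"fingers":15,"delta_pos":[0,0,0],"angular":[0,0,0]},{"fingers":15,"delta_pos":[0,0,0],"angular":[0,0,0]},{"fingers":15,"delta_pos":[0,0,0],"angular":[0,0,0]}]' 25
python3 el.py -97.9 .098
python3 -m pendant '[{"fingers":60,"delta_pos":[0,0,0],"angular":[0,0,0]},{"fingers":60,"delta_pos":[0,0,0],"angular":[0,0,0]},{"fingers":60,"delta_pos":[0,0,0],"angular":[0,0,0]},{"fingers":60,"delta_pos":[0,0,0],"angular":[0,0,0]},{"fingers":60,"delta_pos":[0,0,-25],"angular":[0,0,0]},{"fingers":60,"delta_pos":[0,0,-40],"angular":[0,0,0]},{"fingers":60,"delta_pos":[0,0,-45],"angular":[0,0,0]},{"fingers":60,"delta_pos":[45,0,0],"angular":[0,0,0]},{"fingers":60,"delta_pos":[45,0,0],"angular":[0,0,0]},{"fingers":60,"delta_pos":[45,0,0],"angular":[0,0,0]},{"fingers":60,"delta_pos":[45,0,0],"angular":[0,0,0]},{"fingers":60,"delta_pos":[0,0,0],"angular":[0,0,0]}]'
python3 - <<'E'
from h import *
import cv2
a=env.read_camera("side");b=env.read_camera("top")
A=np.hstack([cv2.resize(a[220:320,270:380],None,fx=4,fy=4,interpolation=2),cv2.resize(b[200:300,300:390],None,fx=4,fy=4,interpolation=2)]);cv2.imwrite("pics/g6.png",A)
E
```

```text
clock: 20.8
tcp_pos: [0.5491, -0.0441, 0.1012]
orientation: [0.006, -0.659, 0.752, -0.0]
wrist_force: [6.2, 11.1, 4.5]
finger_gap: 0.0234
t 20.8 tcp [ 0.5491 -0.0441  0.1012] F [ 6.2022 11.147   4.5071] gap 0.0234
shift mm [1.9 2.6 3.2] turn [-0.0079  0.0079  0.0069] joints [-0.2306  0.3341 -0.2545  0.9751  0.0086 -1.6704]
clock: 22.0
tcp_pos: [0.5211, -0.2304, 0.2085]
orientation: [0.001, -0.656, 0.755, -0.001]
wrist_force: [-0.3, 0.7, -1.0]
finger_gap: 0.0601
```

View pics/g6.png

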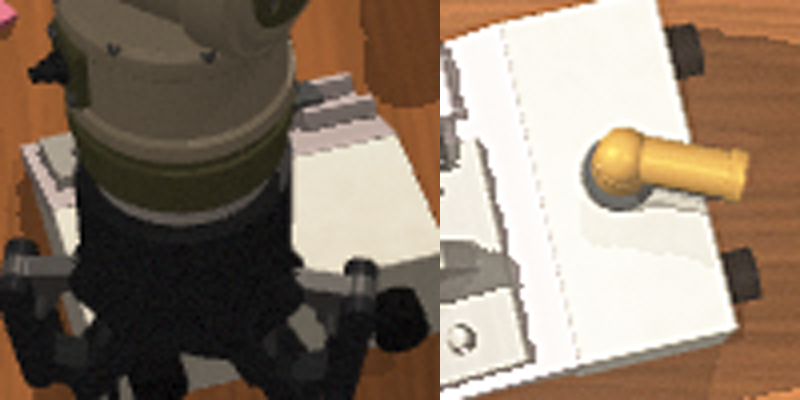

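```bash
python3 -m pendant '[{"fingers":60,"delta_pos":[20,40,0],"angular":[0,0,0]},{"fingers":60,"delta_pos":[20,40,0],"angular":[0,0,0]},{"fingers":60,"delta_pos":[20,40,0],"angular":[0,0,0]},{"fingers":60,"delta_pos":[20,40,0],"angular":[0,0,0]},{"fingers":60,"delta_pos":[20,40,0],"angular":[0,0,0]},{"fingers":60,"delta_pos":[0,0,0],"angular":[0,0,0]},{"fingers":60,"delta_pos":[0,0,0],"angular":[0,0,0]}]'
python3 - <<'E'
from h import *
import cv2
a=env.read_camera("side");b=env.read_camera("top")
cv2.imwrite("pics/s7.png",a);cv2.imwrite("pics/t7.png",b)
A=np.hstack([cv2.resize(a[200:320,270:390],None,fx=4,fy=4,interpolation=2),cv2.resize(b[190:310,310:390],None,fx=4,fy=4,interpolation=2)]);cv2.imwrite("pics/g7.png",A)
E
```

```text
clock: 22.8
tcp_pos: [0.3103, -0.297, 0.2086]
orientation: [0.002, -0.658, 0.753, -0.0]
wrist_force: [0.1, 0.5, 1.2]
finger_gap: 0.0601
```

View pics/g7.png

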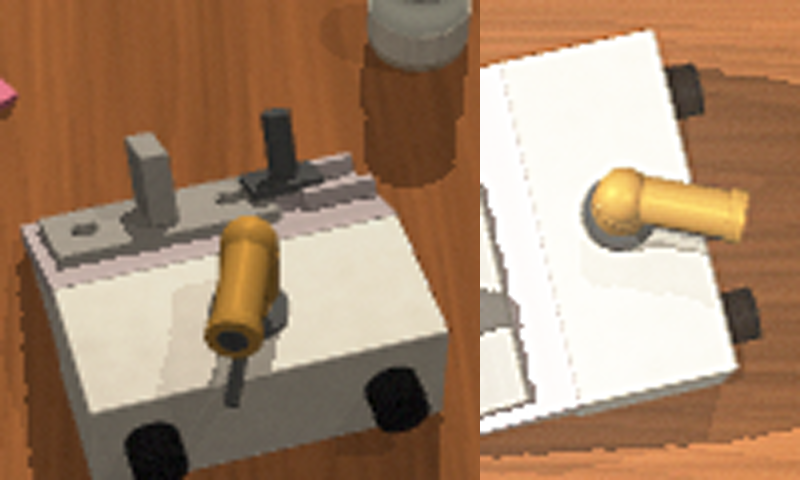

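```bash
python3 -c "
from workcell import env
print(env.get_state()['clock']); print(env.hand_in())"
```

```text
22.9
the job is handed in; nothing more can be done
None
```

The job is done and handed in at 22.9 s of the 72 s allowed. The hand-in gives no verdict, so everything below comes from my own readings.

- **Plate:** I gripped it by the rib and laid it on the stud ends about 12 mm off its place along the face's y, with about 9 N of contact. I slid it until the force vanished as the holes caught the studs, then pressed it flush. The plate came down 12 mm from the stud ends, which is the stud length.
- **Catch:** I pushed the post until it met its end stop at about 6 N. The last picture shows the tongue over the plate's edge.
- **Elbow:** I turned it about 58° clockwise. In the last picture the end of the outlet is in line with the pointer, at about -97.7° against -97.9° for the pointer, or under 1 mm at the tip. It was not turned past.
- **At hand-in:** The gripper is open and well clear, and the wrist force is near zero.
- **Bystanders:** The jar looks unmoved in the last pictures. I did not measure the anvil and hammer again, but the arm stayed above them or away from them.
- **Disagreements:** The two cameras disagreed by about 1 px, or 1–2 mm. Finger contact put the console about 1.5 mm off my camera estimate along the face's y. While I held the elbow, up to about 11 N of side load built up because my estimate of its axis was slightly off. It vanished when I let go.

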